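# Wedge a honey jar fast in a jar clamp board

## Task

The honey jar stands loose in the wooden jar clamp board and has to be held fast so that its tight lid can be unscrewed with one hand. Slide the clamp bar up until it rests against the jar, lay the loose wooden wedge on the board, thin end first, in the gap that has opened between the bar's sloping back and the fence, and push it along with a firm, steady thumb push of about 15 N until it jams and the bar grips the jar by itself. Do not crack the glass with a hard shove, and leave the other things on the worktop where they are.

Things in the scene. Friction and masses are not known exactly. Their poses are not given: they have to be found in the camera images.
- clamp_board: Jar clamp board, fixed: pale wooden slab 18 mm thick. Origin on its underside; it reaches from x = -115 mm (the edge towards the robot) to +85 mm, and y = -91 to +91 mm. At its +y side stands a V-block, 68 mm high, with the jar before it; across the middle lies the clamp bar, which slides along y; at its -y side runs the fence.
- clamp_bar (a joint): Travel of the clamp bar along the board's +y, in m: 0 fully back, about 0.015 to 0.017 when it holds the seated jar, end stop 0.030. 2 N of friction; it stays where it is left. Its back, 26 mm high, is a ramp from x = -45 to +35 mm in the board frame with a slope of 1 in 6: the gap between ramp and fence narrows towards +x. Only with the bar at the jar is it wide enough for the wedge.
- bar_handle (a point): Upright grip fin at the far (+x) end of the bar, moving with it: 12 mm thick along the board's x, 22 mm along y, standing from 26 to 52 mm above the board's top. The point is in it, 40 mm above the board's top; axes as the board's.
- bar_front (a point): Middle of the cork face of the bar's jaw plate, which meets the jar; 50 mm above the board's top. The plate is 48 mm wide and its top 68 mm above the board's top. Axes as the board's: the bar moves along +y.
- jar_centre (a point): Honey jar, glass with a green lid: 59 mm across, 85 mm high, 0.27 kg; point half-way up, z up. It stands loose on a smooth steel plate, upright, 1 to 4 mm short of its seat in the V-block, into which the bar pushes it.
- wedge_fin (a point): Loose wedge of darker wood, 90 mm long (its x) without its thumb rest, 30 mm high, 35 mm thick at the tail (-x), 20 mm at the thin end (+x). Its -y side is straight and runs on the fence, its +y side slopes 1 in 6. On top a grip fin, 40 mm long (x), 12 mm thick (y), from 30 to 50 mm above the underside. The point is in the fin: mid-length, 40 mm above the underside, 13.75 mm from the straight side. 0.09 kg.
- wedge_tail (a point): Tip of the wedge's thumb rest, a half-round roll 26 mm wide and 16 mm high on its tail face, standing out 8 mm, 13 mm above the underside: push here, along the wedge's +x. It slides easily until it touches fence and ramp; then the push rises, by 3 to 6 N per mm. A steady straight push of F newtons leaves the bar pressing the jar with about F, also when it ends; a quick tap leaves less. The glass takes 45 N.
- wedge_mouth (a point): Middle of the mouth of the gap with the bar at the jar, about 31 mm wide, on the board's top (board x = -45, y = -40 mm); axes as the board's, the wedge is pushed in along +x. The fence beside it, 26 mm high, from board x = -55 to +65 mm, has its face 15 mm to the -y side, give or take 2 mm (it is screwed down in slots), so where the wedge jams differs by 15 mm or more and must be felt.
- espresso_cup: Small striped cup, 63 x 90 x 49 mm; origin at its foot. Stays where it is.
- teaspoon_0: Steel teaspoon, 132 mm long; origin at its underside. Stays where it is.
- cinnamon_shaker: Glass shaker with a grey top, 44 mm wide, 90 mm high; origin at its foot. Stays where it is.
- capsule_0: Coffee capsule, 37 mm wide, 22 mm high; origin at its foot. Stays where it is.
Not all that is in view belongs to the job. Of the things shaped like the part that bears wedge_fin, the wooden one is meant.

How it is judged (in metres and radians):
On the way, in this order (a step that is already met when the one before it is completed fails the run):
1. the clamp bar has been slid up to the jar (value of joint clamp_bar above 0.009 m), for 0.2 s.
2. the wedge lies flat on the board with its thin end in the gap between bar and fence (x of wedge_fin in the frame of clamp_board above -0.085 m and y of wedge_fin in the frame of clamp_board between -0.054 and -0.03 m and z of wedge_fin in the frame of clamp_board below 0.064 m and angle between wedge_fin's own z axis and vertical below 0.12 rad), for 0.2 s.
At the end, for the whole second after the job is handed in: With nothing touched, the jammed wedge lies flat on the board (within 6 mm and 0.12 rad) at rest and presses on the bar with more than 4 N, and the bar presses on the upright jar (0.1 rad) with more than 6 N (contact force between clamp_bar and jar above 6 N and contact force between wedge and clamp_bar above 4 N and angle between jar_centre's own z axis and vertical below 0.1 rad and z of jar_centre in the frame of clamp_board below 0.066 m and z of wedge_fin in the frame of clamp_board below 0.064 m and angle between wedge_fin's own z axis and vertical below 0.12 rad and linear speed of wedge below 0.01 m/s).
It fails at once if the bar presses on the glass with more than 45 N (contact force between clamp_bar and jar above 45 N).
It fails at once if the cup, teaspoon, shaker or capsule is moved by more than 3 cm (distance of any of espresso_cup, teaspoon_0, cinnamon_shaker, capsule_0 from where it was at the start of the episode above 0.03 m).
It also fails if it takes over 72 s, if anything falls off the work surface, if the arm or the gripper's body presses on something with over 40 N, if the wrist force passes 120 N, or if a joint passes its speed limit or range.

## Robot

A 7-joint arm with a two-finger parallel gripper is mounted at the origin on a cart in front of the work surface, level with it; the furniture and walls round the work are solid. World frame = base frame: x ahead of the robot, y to its left, z up, the work surface at z = 0. Lengths are in m, angles in degrees, forces in N, time in s.
With the tool pointing down it reaches from about 0.4 to 0.9 m from the base axis. Payload 5.6 kg.
Tool frame: the origin (TCP) lies at the very end of the fingers, on their centre line; the grasp point (between the pads) lies 19 mm behind it (manip.grip_point_offset is the distance from the TCP to the grasp point, in m); z points along the fingers, y is the line along which they close (so a half turn about z gives the same grasp; the last joint's range is limited). The gripper opens to 92 mm and grips with 3 to 60 N. Pads are 20 mm wide; open, the fingers measure 128 mm over their backs; the gripper's body (75 mm by 189 mm) begins 69 mm behind the grasp point.
Start: joints at [73.625, 26.786, -0.665, 91.828, 0.344, 61.387, -3.226], TCP at [0.156, -0.631, 0.215] pointing down, gripper open.
Joint ranges: [-144.91, 144.91], [-17.63, 115.5], [-89.93, 88.59], [15.96, 139.68], [-74.01, 254.01], [8.47, 105.57], [-167.45, 167.45]. Speed limits (degrees/s): [147.25, 147.25, 180, 180, 180, 180, 180].

## Interface

Orientations are given as a 3x3 rotation matrix whose columns are the frame's x, y, z axes.
In Python, from cell import manip gives the robot as it stands.
- The arm moves only by the shell command python3 -m inch 'ROWS' [OPENING] [FORCE]. ROWS is text: rows parted by semicolons, each of 4 numbers parted by spaces: the shift along the tool's x, y, z in m, then the turn about the tool's z in rad. In form: x y z yaw; .... A call has 1 to 20 rows; each row is the pose to reach, as a shift and turn from the pose commanded when the call began, along the tool's axes at that moment; what a row does not reach only later rows make up. A row lasts 1/8 s, in which the tool goes at most 62.5 mm and 10.7 degrees, less where a joint would pass 70% of its speed; a pose out of reach is approached as far as the arm can. A call with a gripper value outside its range is refused whole. OPENING is the opening, from 0 (shut) to 1 (fully open), set as the call begins (- or left out, the last holds). The fingers move at their own pace and stop on an object; FORCE is the grip in N (left out, the last holds). Time passes only in rows, so rows that repeat a pose let the fingers close. It gives the time, the measured TCP pose, the force, the opening and the grip force at its end, in the units of the state.
- manip.sense(): the state, without advancing time (a new reading comes with each control period).
- manip.get_image(name): name is "side" or "top"; returns a dict with "image" (384x512x3 uint8, red, green, blue), "range_z" (384x512 float32, m along the optical axis (not along the pixel's ray), 0 where there is no reading), "fx", "fy", "cx", "cy" (pixels), "rvec" (rotation vector, rad) and "tvec" (3), from world to camera coordinates, as OpenCV has them. Camera axes: x right, y down, z forward; pixel columns grow to the right and rows downward; lengths in m; the calibration is good to about 2 mm. A picture is of the moment at which its call begins.
- manip.job_done(): hands the job in; it is judged then, once.
Trained networks look in a picture, given as the dict that the camera call returned (one of the last four; its "shot" number tells which), for a name from the list of things; names that differ only in an ending like _2 or _b are one class to them, and where a whole thing is asked for, a point or a joint stands for the part that bears it (a point fixed in the world has none). Each returns a list of dicts, best first, with "score" (0 to 1); they miss things now and then, are a little off and sometimes report something else, mostly with a low value. They report only what shows in the picture. A call takes as long as a camera call. They do not tell look-alikes from the thing itself.
- manip.search_frame(picture, label): "bbox" ([left, top, right, bottom] in pixels, round what is visible of it).
- manip.masks_of(picture, label): "region" (384x512 bool, what is visible of it) and "bbox" ([left, top, right, bottom] in pixels, round what is visible of it).
The state is a dict: "clock": time; "joints": joint angles; "joint_velocities": joint speeds; "joint_efforts": joint torques, N m; "tcp_pos": TCP position; "ee_rot": TCP orientation; "ft_force": force on the tool from outside, world axes, zero at the start; "ft_torque": the same for the moment, N m; "grip_width": finger opening in m; "grip_force": force on a finger pad.
Only numpy, scipy, OpenCV 4.12 (cv2) and the standard library are available. Lean on these libraries where they do the work, as an engineer would, in place of code of your own. Each camera call takes 0.05 s, during which the arm holds its last target. There are 200 camera calls.

## Working session

There is one attempt and no reset: what is moved stays moved. The work goes in short steps, Python scripts to look and compute and a shell command to move; the robot and the scene stay as the last step left them, time stands still between calls to the robot, and variables do not carry over. Pictures are saved under pics/ and viewed, at most 10 in all, crops included, and the job is handed in when it is done.

```bash
mkdir -p pics; ls; cat > h.py <<'E'
import numpy as np, cv2
from cell import manip
def cam(n,save=None):
    p=manip.get_image(n)
    if save: cv2.imwrite('pics/'+save,p['image'][:,:,::-1])
    return p
def cloud(p):
    z=p['range_z']; v,u=np.mgrid[:z.shape[0],:z.shape[1]]
    c=np.stack([(u-p['cx'])/p['fx']*z,(v-p['cy'])/p['fy']*z,z],-1)
    R=cv2.Rodrigues(np.array(p['rvec'],float))[0]
    w=(c-np.array(p['tvec']).ravel())@R
    w[z==0]=np.nan
    return w
E
python3 - <<'E'
from h import *
s=manip.sense(); print(s['clock'],s['tcp_pos'],s['ee_rot'],s['ft_force'],s['grip_width'])
for n in('top','side'):
    p=cam(n,n+'0.png'); w=cloud(p)
    print(n,p['fx'],-cv2.Rodrigues(np.array(p['rvec'],float))[0].T@np.array(p['tvec']).ravel())
    for l in ['clamp_board','clamp_bar','jar_centre','wedge_fin','espresso_cup','teaspoon_0','cinnamon_shaker','capsule_0']:
        for d in manip.masks_of(p,l)[:4]:
            q=w[d['region']]; print(l,round(d['score'],2),np.round(d['bbox']),np.nanmedian(q,0).round(3),np.nanpercentile(q,2,axis=0).round(3),np.nanpercentile(q,98,axis=0).round(3))
E
```

```text
pics
0.0 [ 0.1560368  -0.63038304  0.21367175] [[ 9.70695873e-01  2.40310691e-01 -5.42042551e-04]
 [ 2.40311269e-01 -9.70694450e-01  1.66674519e-03]
 [-1.25621008e-04 -1.74816161e-03 -9.99998464e-01]] [-0.53629526  0.36891258  0.49117699] 0.09149208477532815
top 423.9720411273392 [0.41754648 0.05868961 1.27736459]
clamp_board 0.87 [254. 146. 322. 223.] [ 0.519 -0.047  0.02 ] [ 0.432 -0.143  0.011] [0.633 0.043 0.089]
clamp_bar 0.95 [294. 153. 305. 195.] [ 0.558 -0.085  0.045] [ 0.501 -0.105  0.02 ] [ 0.615 -0.065  0.088]
clamp_bar 0.62 [165. 201. 185. 234.] [0.434 0.284 0.03 ] [0.395 0.259 0.005] [0.484 0.306 0.052]
jar_centre 0.58 [270. 161. 289. 184.] [ 0.553 -0.03   0.104] [ 0.528 -0.057  0.068] [ 0.582 -0.005  0.109]
wedge_fin 0.64 [202. 226. 236. 234.] [0.402 0.164 0.031] [0.388 0.113 0.016] [0.417 0.206 0.052]
wedge_fin 0.53 [166. 204. 185. 231.] [0.434 0.284 0.03 ] [0.397 0.26  0.013] [0.484 0.306 0.052]
espresso_cup 0.58 [361. 179. 384. 204.] [ 0.496 -0.308  0.023] [ 0.466 -0.326  0.005] [ 0.536 -0.268  0.052]
teaspoon_0 0.54 [345. 212. 371. 247.] [ 0.377 -0.249  0.007] [ 0.3
[... 773 characters left out ...]
408 0.137 0.028] [0.395 0.11  0.   ] [0.424 0.195 0.049]
espresso_cup 0.69 [253. 209. 298. 242.] [ 0.556 -0.083  0.045] [ 0.51  -0.11   0.029] [ 0.616 -0.071  0.085]
espresso_cup 0.58 [239. 278. 284. 315.] [ 0.503 -0.302  0.031] [ 0.471 -0.33   0.007] [ 0.54  -0.269  0.048]
teaspoon_0 0.54 [184. 282. 231. 316.] [ 0.39  -0.255  0.004] [ 0.355 -0.307 -0.002] [ 0.45  -0.22   0.012]
teaspoon_0 0.47 [254. 210. 303. 243.] [ 0.557 -0.084  0.044] [ 0.507 -0.114  0.022] [ 0.618 -0.063  0.085]
cinnamon_shaker 0.59 [255. 144. 264. 165.] [0.563 0.369 0.041] [ 0.543  0.362 -0.001] [0.598 0.555 0.086]
capsule_0 0.56 [294. 275. 306. 286.] [ 0.598 -0.23   0.013] [ 0.587 -0.236  0.004] [ 0.611 -0.222  0.022]
```

```bash
python3 - <<'E'
import cv2,numpy as np
a=cv2.imread('pics/top0.png')[130:260,115:400]; b=cv2.imread('pics/side0.png')[130:330,165:325]
a=cv2.resize(a,None,fx=2.75,fy=2.75,interpolation=2); cv2.imwrite('pics/a.png',a)
b=cv2.resize(b,None,fx=3,fy=3,interpolation=2); cv2.imwrite('pics/b.png',b)
E
```

```text
(no output)
```

View pics/a.png

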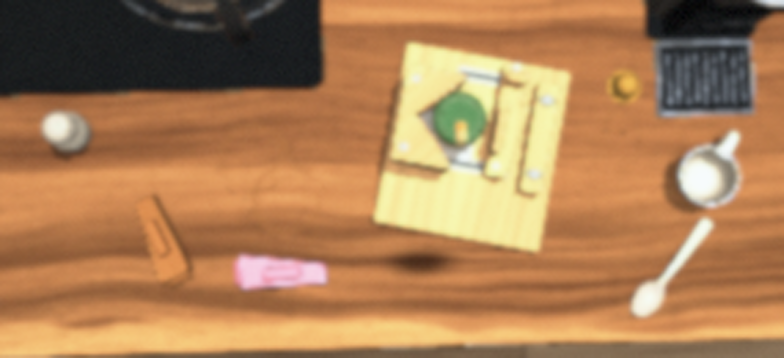

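View pics/b.png

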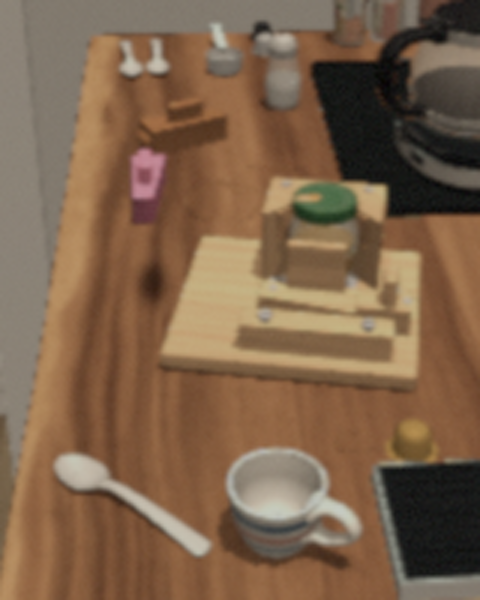

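```bash
cat >> h.py <<'E'
def topix(p,X): return cv2.projectPoints(np.asarray(X,float).reshape(-1,1,3),np.array(p['rvec'],float),np.array(p['tvec'],float),np.array([[p['fx'],0,p['cx']],[0,p['fy'],p['cy']],[0,0,1.]]),None)[0][:,0]
def plane(p,uv,z):
    R=cv2.Rodrigues(np.array(p['rvec'],float))[0]; C=-R.T@np.array(p['tvec']).ravel()
    uv=np.atleast_2d(uv); d=np.c_[(uv[:,0]-p['cx'])/p['fx'],(uv[:,1]-p['cy'])/p['fy'],np.ones(len(uv))]@R
    return C+d*((z-C[2])/d[:,2])[:,None]
E
python3 - <<'E'
from h import *
p=cam('top'); w=cloud(p); s=cam('side'); ws=cloud(s)
# board
m=max((d for d in manip.masks_of(p,'clamp_board')),key=lambda d:d['score'])
v,u=np.nonzero(m['region']); P=plane(p,np.c_[u,v],0.018)
r=cv2.minAreaRect((P[:,:2]*1000).astype(np.float32)); print('board rect',r,cv2.boxPoints(r).round(0).tolist())
# wedge
for d in manip.masks_of(p,'wedge_fin'):
    v,u=np.nonzero(d['region']); q=w[d['region']]
    print(d['score'],len(u),p['image'][d['region']].mean(0).round())
    P=plane(p,np.c_[u,v],0.03); r=cv2.minAreaRect((P[:,:2]*1000).astype(np.float32)); print(r)
    f=q[q[:,2]>0.042]; print('fin',len(f),f.mean(0),np.linalg.svd(f[:,:2]-f[:,:2].mean(0))[2][0] if len(f)>3 else '')
    b=q[(q[:,2]>0.02)]; print('body',len(b),b.mean(0),np.linalg.svd(b[:,:2]-b[:,:2].mean(0))[2][0])
for n,W in(('top',w),('side',ws)):
    k=(W[...,0]>.43)&(W[...,0]<.66)&(W[...,1]>-.17)&(W[...,1]<.06)&(W[...,2]>.012)
    q=W[k]; print(n,np.histogram(q[:,2],np.arange(.01,.12,.01)))
    g=q[(q[:,2]>.052)&(q[:,2]<.078)&(q[:,0]>.59)&(q[:,1]<-.06)]; print('handle',g.round(3).tolist()[:30])
    g=q[(q[:,2]>.013)&(q[:,2]<.024)]; print('slab z',np.median(g[:,2]))
    r=cv2.minAreaRect((q[:,:2]*1000).astype(np.float32)); print(r)
E
```

```text
board rect ((532.9515991210938, -50.501617431640625), (182.09938049316406, 200.2579345703125), 77.97831726074219) [[416.0, -119.0], [612.0, -160.0], [650.0, 18.0], [454.0, 59.0]]
0.88 363 [201. 131.  75.]
((439.0576477050781, 285.80084228515625), (99.05007934570312, 35.759822845458984), 21.117029190063477)
fin 60 [0.44277673 0.28736992 0.04909039] [-0.89936697 -0.43719453]
body 307 [0.43708783 0.28493114 0.03312887] [-0.9386592 -0.3448462]
0.61 278 [240. 189. 208.]
((404.7181396484375, 159.86436462402344), (93.88433074951172, 29.199304580688477), 88.65277862548828)
fin 57 [0.40220082 0.15712948 0.04918233] [ 0.08662372 -0.9962411 ]
body 261 [0.40373042 0.1618877  0.03414945] [-0.06542706 -0.99785735]
top (array([1705,  574,   56,  617,   24,   42,   57,  559,   49,  292]), array([0.01, 0.02, 0.03, 0.04, 0.05, 0.06, 0.07, 0.08, 0.09, 0.1 , 0.11]))
handle [[0.606, -0.086, 0.065], [0.605, -0.088, 0.073], [0.605, -0.091, 0.072], [0.605, -0.094, 0.07], [0.605, -0.097, 0.069], [0.606, -0.1, 0.068], [0.603, -0.086, 0.068], [0.603, -0.089, 0.067], [0.603, -0.091, 0.068], [0.603, -0.094, 0.06
[... 886 characters left out ...]
.069], [0.606, -0.094, 0.07], [0.608, -0.093, 0.069], [0.611, -0.093, 0.069], [0.6, -0.097, 0.069], [0.603, -0.098, 0.07], [0.605, -0.098, 0.07], [0.607, -0.098, 0.07], [0.61, -0.098, 0.069], [0.6, -0.099, 0.068], [0.602, -0.102, 0.069], [0.605, -0.1, 0.068], [0.607, -0.103, 0.07], [0.609, -0.101, 0.069], [0.599, -0.106, 0.069], [0.602, -0.103, 0.067], [0.604, -0.103, 0.068], [0.606, -0.107, 0.07], [0.609, -0.103, 0.067], [0.598, -0.101, 0.064], [0.599, -0.105, 0.066], [0.601, -0.107, 0.067], [0.604, -0.106, 0.067], [0.606, -0.106, 0.066], [0.608, -0.106, 0.066]]
slab z 0.017052092189645256
((549.1425170898438, -55.207305908203125), (182.70506286621094, 224.0142059326172), 78.30524444580078)
```

```bash
python3 -m inch '0.13 -0.09 0 0.1; 0.27 -0.18 0 0.2; 0.4 -0.28 0 0.35; 0.5435 -0.3703 0 0.452; 0.5435 -0.3703 0 0.452; 0.5435 -0.3703 0 0.452; 0.5435 -0.3703 0 0.452; 0.5435 -0.3703 0 0.452; 0.5435 -0.3703 0.02 0.452; 0.5435 -0.3703 0.04 0.452; 0.5435 -0.3703 0.06 0.452; 0.5435 -0.3703 0.09 0.452; 0.5435 -0.3703 0.09 0.452; 0.5435 -0.3703 0.09 0.452' 0 20
cat >> h.py <<'E'
O=np.array([.5476,-.0536,.018]); a=np.radians(-12.0); RB=np.array([[np.cos(a),-np.sin(a),0],[np.sin(a),np.cos(a),0],[0,0,1]])
def st(goal=None,yaw=-12.0):
    s=manip.sense(); t=np.array(s['tcp_pos']); R=np.array(s['ee_rot'])
    f=RB.T@np.array(s['ft_force'])
    print('t',round(s['clock'],2),'tcp',t.round(4),'board',(RB.T@(t-O)).round(4),'yaw',np.degrees(np.arctan2(R[1,0],R[0,0])).round(2),'Fboard',f.round(1),'w',round(s['grip_width'],4),round(s['grip_force'],1))
    if goal is not None:
        print('tool shift',(R.T@(np.array(goal)-t)).round(4),'turn',np.radians(np.degrees(np.arctan2(R[1,0],R[0,0]))-yaw).round(3))
def bw(x,y,z): return O+RB@np.array([x,y,z])
E
python3 -c "
from h import *
st(bw(.064,-.075,.034))"
```

```text
clock: 2.85
tcp_pos: [0.5953, -0.1417, 0.1257]
ee_rot: [[0.978, -0.209, 0.001], [-0.209, -0.978, -0.001], [0.001, 0.0, -1.0]]
ft_force: [0.3, 0.3, -0.9]
grip_width: 0.0006
grip_force: 0.0
t 2.85 tcp [ 0.5953 -0.1417  0.1257] board [ 0.065  -0.0763  0.1077] yaw -12.06 Fboard [ 0.3  0.4 -0.9] w 0.0006 0.0
tool shift [-0.0011 -0.0013  0.0737] turn -0.001
```

```bash
python3 -m inch '0 0 0.03 0; 0 0 0.06 0; 0 0 0.0735 0; 0 0 0.0735 0; 0 -0.004 0.0735 0; 0 -0.008 0.0735 0; 0 -0.012 0.0735 0; 0 -0.015 0.0735 0; 0 -0.018 0.0735 0; 0 -0.021 0.0735 0; 0 -0.021 0.0735 0'; python3 -c "
from h import *
st(); cam('top','t1.png')"
```

```text
clock: 4.22
tcp_pos: [0.5992, -0.12, 0.051]
ee_rot: [[0.978, -0.207, -0.0], [-0.207, -0.978, 0.0], [-0.0, -0.0, -1.0]]
ft_force: [-0.7, 0.3, -0.7]
grip_width: 0.0002
grip_force: 0.0
t 4.22 tcp [ 0.5992 -0.12    0.051 ] board [ 0.0643 -0.0542  0.033 ] yaw -11.96 Fboard [-0.7  0.1 -0.7] w 0.0002 0.0
```

```bash
python3 -m inch '0 -0.002 0 0; 0 -0.004 0 0; 0 -0.006 0 0; 0 -0.008 0 0; 0 -0.008 0 0' | grep -E 'clock|force'; python3 -c "
from h import *
st()"
```

```text
clock: 4.9
ft_force: [-0.5, -0.3, -0.2]
grip_force: 0.6
t 4.9 tcp [ 0.6009 -0.1122  0.051 ] board [ 0.0643 -0.0463  0.033 ] yaw -11.97 Fboard [-0.4 -0.4 -0.2] w 0.0006 0.6
```

```bash
python3 - <<'E'
from h import *
p=cam('side'); w=cloud(p)
x,y,z=np.moveaxis((w-O)@RB,-1,0)
for n,W in(('side',w),('top',cloud(cam('top')))):
    q=(W-O)@RB; k=(abs(q[...,0])<.02)&(q[...,1]>-.035)&(q[...,1]<.03)&(q[...,2]>.055)&(q[...,2]<.075)
    print(n,k.sum(),np.percentile(q[k],[2,50,98],axis=0).round(4).tolist() if k.sum() else '')
    k=(q[...,0]>.05)&(q[...,0]<.075)&(q[...,1]<-.0)&(q[...,1]>-.05)&(q[...,2]>.03)&(q[...,2]<.056)
    print(k.sum(),np.percentile(q[k],[2,50,98],axis=0).round(4).tolist() if k.sum() else '')
E
```

```text
side 166 [[-0.018, -0.0187, 0.0555], [0.0002, -0.0122, 0.0651], [0.0194, 0.0144, 0.0729]]
0 
top 51 [[-0.0189, -0.0169, 0.0576], [-0.0002, -0.0119, 0.0674], [0.0188, -0.0082, 0.0717]]
1 [[0.0516, -0.0178, 0.0301], [0.0516, -0.0178, 0.0301], [0.0516, -0.0178, 0.0301]]
```

```bash
for i in 1; do python3 -m inch '0 -0.001 0 0; 0 -0.002 0 0; 0 -0.003 0 0; 0 -0.004 0 0; 0 -0.004 0 0' | grep -E 'clock|force'; done; python3 -c "
from h import *
st()"
```

```text
clock: 5.62
ft_force: [0.2, -2.9, 0.5]
grip_force: 1.2
t 5.62 tcp [ 0.6016 -0.1087  0.051 ] board [ 0.0643 -0.0427  0.033 ] yaw -12.0 Fboard [ 0.8 -2.8  0.5] w 0.0005 1.2
```

```bash
python3 -m inch '0 -0.001 0 0; 0 -0.002 0 0; 0 -0.003 0 0; 0 -0.004 0 0; 0 -0.005 0 0; 0 -0.006 0 0; 0 -0.007 0 0; 0 -0.007 0 0' | grep -E 'clock|force'; python3 -c "
from h import *
st()"
```

```text
clock: 6.62
ft_force: [-2.6, -11.6, 1.0]
grip_force: 5.9
t 6.62 tcp [ 0.602  -0.1066  0.0511] board [ 0.0643 -0.0405  0.0331] yaw -12.16 Fboard [ -0.2 -11.9   1. ] w 0.0004 5.9
```

```bash
python3 -m inch '0 -0.001 0 0; 0 -0.002 0 0; 0 -0.002 0 0' | grep -E 'clock|force';  python3 -c "
from h import *
st()"
```

```text
clock: 7.0
ft_force: [-3.2, -14.7, 1.5]
grip_force: 7.4
t 7.0 tcp [ 0.602  -0.1065  0.0511] board [ 0.0643 -0.0404  0.0331] yaw -12.22 Fboard [ -0.1 -15.1   1.5] w 0.0007 7.4
```

```bash
python3 -m inch '0 -0.0005 0 0; 0 -0.001 0 0; 0 -0.001 0 0' | grep -E 'clock|force';  python3 -c "
from h import *
st()"
```

```text
clock: 7.38
ft_force: [-5.1, -16.5, 0.6]
grip_force: 8.3
t 7.38 tcp [ 0.6021 -0.1064  0.0511] board [ 0.0642 -0.0403  0.0331] yaw -12.25 Fboard [ -1.6 -17.2   0.6] w 0.0002 8.3
```

```bash
python3 - <<'E'
from h import *
p=cam('side','s2.png'); t=cam('top','t2.png')
for n,P in(('side',p),('top',t)):
    q=(cloud(P)-O)@RB; k=(abs(q[...,0])<.02)&(q[...,1]>-.05)&(q[...,1]<.0)&(q[...,2]>.055)&(q[...,2]<.075)
    print(n,k.sum(),np.percentile(q[k],[2,50,98],axis=0).round(4).tolist())
a=cv2.resize(cv2.imread('pics/s2.png')[170:280,195:325],None,fx=3.6,fy=3.6,interpolation=2)
c=cv2.resize(cv2.imread('pics/side0.png')[170:280,195:325],None,fx=2.5,fy=2.5,interpolation=2)
b=cv2.resize(cv2.imread('pics/t2.png')[135:235,240:340],None,fx=3.3,fy=3.3,interpolation=2)
im=np.zeros((600,800,3),np.uint8); im[:a.shape[0],:a.shape[1]]=a; im[:b.shape[0],470:800]=b[:,:330]; im[400:400+200,0:325]=c[:200]; 
d=cv2.resize(cv2.imread('pics/top0.png')[135:235,240:340],None,fx=2.6,fy=2.6,interpolation=2); im[335:595,500:760]=d
cv2.imwrite('pics/c.png',im)
E
```

```text
side 97 [[-0.0178, -0.0133, 0.0553], [0.0012, -0.0101, 0.0632], [0.0185, -0.0016, 0.0684]]
top 45 [[-0.0176, -0.0114, 0.0614], [0.0001, -0.0073, 0.0686], [0.018, -0.0031, 0.0719]]
```

View pics/c.png

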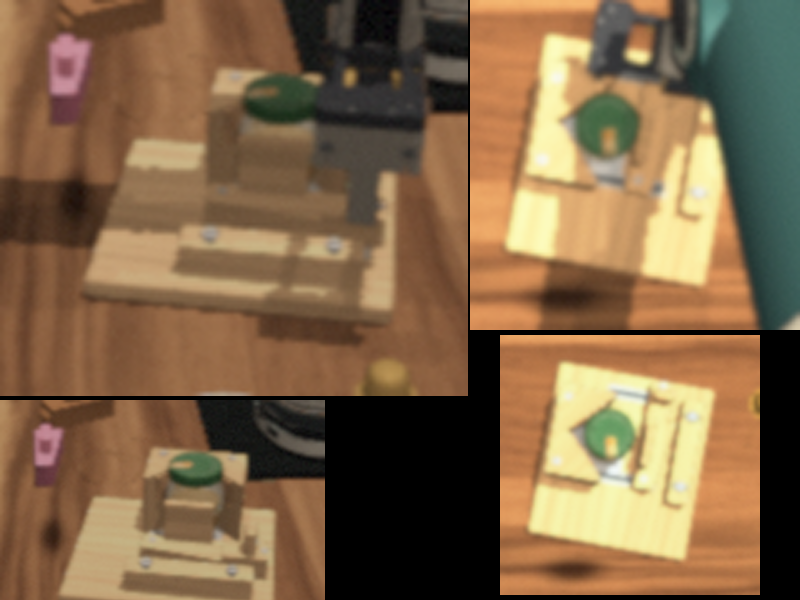

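```bash
python3 -m inch '0 0.01 0 0; 0 0.02 0 0; 0 0.025 0 0; 0 0.025 -0.04 0; 0 0.025 -0.09 0; 0 0.025 -0.12 0; 0 0.025 -0.12 0; 0 0.025 -0.12 0' | grep -E 'tcp|force'; cat > wf.py <<'E'
from h import *
from scipy.optimize import minimize
def pr(poly,z0,z1): return np.array([[x,y,z] for z in(z0,z1) for x,y in poly])
# wedge frame: origin wedge_fin xy, z underside
ys=-.01375
PARTS=[pr([(-.045,ys),(.045,ys),(.045,ys+.02),(-.045,ys+.035)],0,.03),pr([(-.02,-.006),(.02,-.006),(.02,.006),(-.02,.006)],.03,.05),pr([(-.045,ys+.0045),(-.053,ys+.012),(-.053,ys+.023),(-.045,ys+.0305)],.006,.02)]
def sil(p,v,z=0,S=4):
    c,s=np.cos(v[2]),np.sin(v[2]); m=np.zeros((384*S,512*S),np.uint8)
    for P in PARTS:
        W=np.c_[v[0]+c*P[:,0]-s*P[:,1],v[1]+s*P[:,0]+c*P[:,1],P[:,2]+z]
        h=cv2.convexHull(((topix(p,W)+.5)*S*16).astype(np.int32)); cv2.fillConvexPoly(m,h,255,shift=4)
    return cv2.resize(m,(512,384),interpolation=cv2.INTER_AREA)/255.
def fit(views,v0,z=0):
    def cost(v): return sum(abs(sil(p,v,z)-m).sum()/m.sum() for p,m in views)
    def run(v0): return minimize(cost,v0,method='Nelder-Mead',options=dict(initial_simplex=np.array(v0)+np.array([[0,0,0],[.008,0,0],[0,.008,0],[0,0,.15]]),xatol=1e-4,fatol=1e-3))
    return run(run(v0).x)
E
python3 - <<'E'
from wf import *
V=[]
for n in('top','side'):
    p=cam(n); w=cloud(p); D=[]
    for d in manip.masks_of(p,'wedge_fin'):
        q=np.nanmedian(w[d['region']],0); rgb=p['image'][d['region']].mean(0)
        print(n,d['score'],q.round(3),d['region'].sum(),rgb.round())
        if np.hypot(*(q[:2]-[.437,.285]))<.03: D.append((p,d['region'].astype(float)))
    V+=D[:1]
for vs in ([V[0]],V):
    for y in(25,205):
        r=fit(vs,[.441,.287,np.radians(y)]); print(len(vs),y,r.fun,r.x[:2].round(4),np.degrees(r.x[2]).round(1))
st()
E
```

```text
tcp_pos: [0.5979, -0.1227, 0.1701]
ft_force: [-0.5, -0.3, -0.4]
grip_force: 0.0
top 0.92 [0.437 0.285 0.03 ] 332 [213. 140.  81.]
top 0.8 [0.402 0.165 0.031] 299 [244. 196. 215.]
side 0.88 [0.444 0.279 0.023] 345 [111.  74.  47.]
side 0.74 [0.408 0.138 0.028] 231 [151.  99. 106.]
1 25 0.1066028821167021 [0.4432 0.2894] 25.3
1 205 0.2259508622726199 [0.4374 0.2868] 204.3
2 25 0.31091705269500847 [0.444  0.2894] 25.7
2 205 0.4616979084282569 [0.44   0.2882] 209.0
t 8.68 tcp [ 0.5978 -0.123   0.1696] board [ 0.0635 -0.0574  0.1516] yaw -11.98 Fboard [ 0.5 -0.2 -0.9] w 0.0011 0.0
```

```bash
python3 -c "
from h import *
st([.4433,.2887,.1],25.4)"
```

```text
t 8.68 tcp [ 0.5978 -0.123   0.1696] board [ 0.0635 -0.0574  0.1516] yaw -11.98 Fboard [ 0.5 -0.2 -0.9] w 0.0011 0.0
tool shift [-0.2364 -0.3707  0.0702] turn -0.652
```

```bash
python3 -m inch '-0.03 -0.05 0 -0.1; -0.06 -0.1 0 -0.2; -0.1 -0.15 0 -0.3; -0.13 -0.2 0 -0.4; -0.17 -0.26 0 -0.5; -0.2 -0.31 0 -0.6; -0.22 -0.35 0 -0.652; -0.2364 -0.3707 0.03 -0.652; -0.2364 -0.3707 0.07 -0.652; -0.2364 -0.3707 0.07 -0.652; -0.2364 -0.3707 0.07 -0.652; -0.2364 -0.3707 0.07 -0.652' 0.45 25 | grep -E 'tcp|force'; python3 -c "
from h import *
st([.4433,.2887,.033],25.4)"
```

```text
tcp_pos: [0.4455, 0.2887, 0.1025]
ft_force: [0.4, -0.6, 0.1]
grip_force: 0.0
t 10.18 tcp [0.4455 0.2887 0.1025] board [-0.1711  0.3135  0.0845] yaw 25.31 Fboard [ 0.5 -0.5  0.1] w 0.0413 0.0
tool shift [-0.0021 -0.001   0.0695] turn -0.002
```

```bash
python3 -m inch '-0.002 -0.001 0.03 0; -0.002 -0.001 0.06 0; -0.002 -0.001 0.069 0; -0.002 -0.001 0.069 0; -0.002 -0.001 0.069 0' | grep -E 'tcp|force';python3 -m inch '0 0 0 0; 0 0 0 0; 0 0 0 0; 0 0 0 0; 0 0 0 0' 0 25 | grep -E 'grip|force';python3 -m inch '0 0 -0.01 0; 0 0 -0.03 0; 0 0 -0.06 0; 0 0 -0.1 0; 0 0 -0.1 0; 0 0 -0.1 0' | grep -E 'grip|force'; python3 - <<'E'
from wf import *
st()
V=[]; s=manip.sense()
for n in('top','side'):
    p=cam(n,n+'3.png'); w=cloud(p)
    for d in manip.masks_of(p,'wedge_fin')[:3]:
        print(n,d['score'],np.nanmedian(w[d['region']],0).round(3),d['bbox'])
E
```

```text
tcp_pos: [0.443, 0.2891, 0.0333]
ft_force: [1.4, -0.0, 0.4]
grip_force: 0.0
ft_force: [-0.4, -0.2, 2.2]
grip_width: 0.0116
grip_force: 25.0
ft_force: [-0.1, 0.2, -0.8]
grip_width: 0.012
grip_force: 25.0
t 12.18 tcp [0.4417 0.288  0.1317] board [-0.1746  0.3121  0.1137] yaw 25.36 Fboard [-0.2  0.2 -0.8] w 0.012 25.0
top 0.81 [0.402 0.166 0.03 ] [199.3, 224.2, 235.7, 233.9]
top 0.6 [0.414 0.262 0.128] [171.5, 225.5, 179.6, 230.3]
top 0.17 [ 0.518 -0.044  0.02 ] [253.3, 145.7, 320.1, 220.3]
side 0.91 [0.439 0.277 0.118] [214.4, 132.0, 240.7, 154.4]
side 0.62 [0.408 0.138 0.028] [211.1, 182.5, 219.8, 201.8]
```

```bash
python3 - <<'E'
from h import *
for n in('top','side'):
    q=((cloud(cam(n))-O)@RB).reshape(-1,3); q=q[~np.isnan(q[:,0])]
    k=(abs(q[:,2]-.026)<.005)&(q[:,0]>-.06)&(q[:,0]<.07)&(q[:,1]>-.09)&(q[:,1]<0)
    for x in(-.04,-.02,0,.02,.03):
        g=np.sort(q[k&(abs(q[:,0]-x)<.009)][:,1]); 
        if len(g)<3: continue
        j=np.argmax(np.diff(g)); print(n,x,len(g),'fence',g[0].round(4),g[j].round(4),'ramp',g[j+1].round(4),g[-1].round(4))
st(bw(-.075,-.037,.16))
E
```

```text
top -0.04 81 fence -0.0787 -0.0551 ramp -0.0275 -0.0042
top -0.02 87 fence -0.0789 -0.0555 ramp -0.0294 -0.0037
top 0 78 fence -0.0789 -0.0554 ramp -0.0327 -0.0163
top 0.02 90 fence -0.0782 -0.0548 ramp -0.0362 -0.005
top 0.03 102 fence -0.0785 -0.0548 ramp -0.0374 -0.0041
side -0.04 74 fence -0.0799 -0.0552 ramp -0.0272 -0.0032
side -0.02 110 fence -0.0793 -0.0539 ramp -0.0307 -0.0033
side 0 110 fence -0.0795 -0.0545 ramp -0.032 -0.0087
side 0.02 115 fence -0.081 -0.0562 ramp -0.0379 -0.0082
side 0.03 125 fence -0.081 -0.0542 ramp -0.0393 -0.0038
t 12.47 tcp [0.4416 0.2883 0.1312] board [-0.1748  0.3124  0.1132] yaw 25.38 Fboard [ 0.2 -0.9 -0.9] w 0.0118 25.0
tool shift [-0.1329  0.3382 -0.0466] turn 0.652
```

```bash
python3 -m inch '0 0 -0.046 0.05; -0.02 0.05 -0.046 0.15; -0.04 0.1 -0.046 0.25; -0.06 0.15 -0.046 0.35; -0.08 0.2 -0.046 0.45; -0.1 0.25 -0.046 0.55; -0.12 0.3 -0.046 0.652; -0.133 0.339 -0.046 0.652; -0.133 0.339 -0.046 0.652; -0.133 0.339 -0.046 0.652; -0.133 0.339 -0.046 0.652; -0.133 0.339 -0.046 0.652' | grep -E 'tcp|force'; python3 - <<'E'
from wf import *
st(bw(-.075,-.0378,.055))
for n in('top','side'):
    p=cam(n,n+'4.png'); q=((cloud(p)-O)@RB).reshape(-1,3)
    k=(q[:,0]<-.0)&(q[:,0]>-.16)&(q[:,1]<.02)&(q[:,1]>-.08)&(q[:,2]>.12)&(q[:,2]<.158)
    print(n,k.sum(),np.nanpercentile(q[k],[1,3,50,97,99],axis=0).round(4).tolist() if k.any() else '')
E
```

```text
tcp_pos: [0.4671, -0.0736, 0.1781]
ft_force: [1.3, -0.0, -0.8]
grip_force: 25.0
t 13.97 tcp [ 0.4671 -0.0736  0.1781] board [-0.0745 -0.0363  0.1601] yaw -11.87 Fboard [ 1.2  0.2 -0.8] w 0.0118 25.0
tool shift [-0.0004  0.0015  0.1051] turn 0.002
top 52 [[-0.1258, -0.0414, 0.1326], [-0.1256, -0.0402, 0.134], [-0.1179, -0.0276, 0.1504], [-0.1054, -0.0177, 0.1577], [-0.1047, -0.0174, 0.1578]]
side 620 [[-0.1188, -0.0531, 0.128], [-0.114, -0.0527, 0.1291], [-0.071, -0.0501, 0.1462], [-0.0261, -0.0286, 0.1575], [-0.0242, -0.0222, 0.1578]]
```

```bash
python3 -m inch '0 0.0005 0.03 0.002; 0 0.0005 0.06 0.002; 0 0.0005 0.09 0.002; 0 0.0005 0.1 0.002; 0 0.0005 0.103 0.002; 0 0.0005 0.105 0.002; 0 0.0005 0.105 0.002; 0 0.0005 0.105 0.002' | grep -E 'tcp|force'; python3 - <<'E'
from h import *
st()
E
```

```text
tcp_pos: [0.4675, -0.0754, 0.0737]
ft_force: [-0.6, 0.2, -0.9]
grip_force: 25.0
t 15.07 tcp [ 0.4675 -0.0754  0.0737] board [-0.0739 -0.038   0.0557] yaw -12.11 Fboard [-0.6  0.1 -0.9] w 0.0116 25.0
```

```bash
python3 -m inch '0 -0.0008 0.006 0; 0 -0.0008 0.012 0; 0 -0.0008 0.017 0; 0 -0.0008 0.02 0; 0 -0.0008 0.022 0; 0 -0.0008 0.023 0; 0 -0.0008 0.023 0' | grep -E 'tcp|force'; python3 - <<'E'
from h import *
st()
cam('top','t5.png'); cam('side','s5.png')
E
```

```text
tcp_pos: [0.4674, -0.0745, 0.0502]
ft_force: [0.9, 0.2, -1.0]
grip_force: 25.0
t 15.95 tcp [ 0.4674 -0.0745  0.0502] board [-0.0741 -0.0371  0.0322] yaw -12.1 Fboard [ 0.8  0.4 -1. ] w 0.0117 25.0
```

```bash
python3 -m inch '0 0 0.001 0; 0 0 0.001 0; 0 0 0.001 0' | grep -E 'tcp|force'; python3 -m inch '0 0 0 0; 0 0 0 0; 0 0 0 0; 0 0 -0.01 0; 0 0 -0.04 0; 0 0 -0.08 0; 0 0 -0.1 0; 0 0 -0.1 0' 0.3 | grep -E 'tcp|force'; python3 - <<'E'
from wf import *
st()
p=cam('side','s6.png'); t=cam('top','t6.png')
for n,P in(('side',p),('top',t)):
    q=((cloud(P)-O)@RB).reshape(-1,3)
    for lo,hi in((.022,.035),(.043,.056)):
        k=(q[:,0]<-.02)&(q[:,0]>-.15)&(q[:,1]<-.01)&(q[:,1]>-.055)&(q[:,2]>lo)&(q[:,2]<hi)
        print(n,k.sum(),np.nanpercentile(q[k],[2,50,98],axis=0).round(4).tolist() if k.any() else '')
a=cv2.resize(cv2.imread('pics/s6.png')[170:280,195:325],None,fx=3.6,fy=3.6,interpolation=2)
b=cv2.resize(cv2.imread('pics/t6.png')[135:235,240:340],None,fx=3.3,fy=3.3,interpolation=2)
im=np.zeros((400,800,3),np.uint8); im[:396,:468]=a[:396,:468]; im[:330,470:800]=b; cv2.imwrite('pics/d.png',im)
E
```

```text
tcp_pos: [0.4673, -0.0746, 0.0501]
ft_force: [-3.6, 1.0, 11.1]
grip_force: 25.0
tcp_pos: [0.4684, -0.0747, 0.1509]
ft_force: [0.1, 0.1, 0.3]
grip_force: 0.0
t 17.43 tcp [ 0.4684 -0.0747  0.1509] board [-0.0731 -0.0371  0.1329] yaw -12.11 Fboard [0.1 0.1 0.3] w 0.0276 0.0
side 315 [[-0.1121, -0.0532, 0.0224], [-0.065, -0.0447, 0.0286], [-0.0231, -0.0144, 0.0341]]
side 70 [[-0.0873, -0.0464, 0.0431], [-0.0683, -0.0423, 0.0482], [-0.0499, -0.0342, 0.0501]]
top 68 [[-0.1203, -0.0482, 0.0227], [-0.1099, -0.0338, 0.0298], [-0.1, -0.0185, 0.0346]]
top 1 [[-0.0229, -0.0116, 0.0484], [-0.0229, -0.0116, 0.0484], [-0.0229, -0.0116, 0.0484]]
```

View pics/d.png

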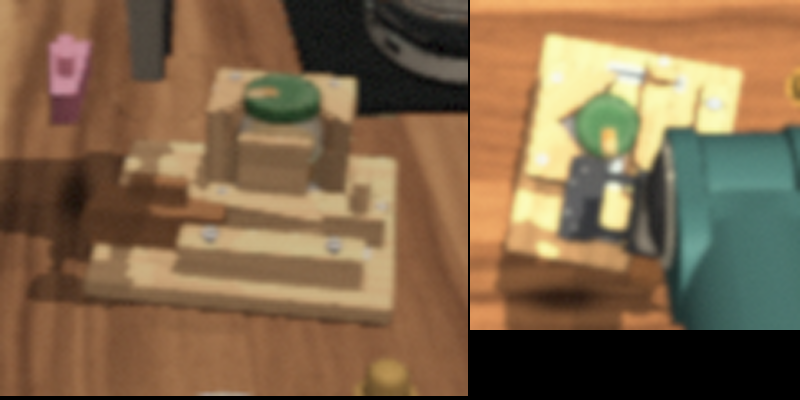

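```bash
python3 -m inch '-0.04 -0.001 0 0; -0.075 -0.001 0 0; -0.075 -0.001 0 0; -0.075 -0.001 0.03 0; -0.075 -0.001 0.07 0; -0.075 -0.001 0.11 0; -0.075 -0.001 0.126 0; -0.075 -0.001 0.126 0; -0.075 -0.001 0.126 0' 0 30| grep -E 'tcp|force'; python3 - <<'E'
from h import *
st()
t=cam('side')
q=((cloud(t)-O)@RB).reshape(-1,3)
k=(q[:,0]<-.02)&(q[:,0]>-.15)&(q[:,1]<-.01)&(q[:,1]>-.06)&(q[:,2]>.043)&(q[:,2]<.056)
print(np.nanpercentile(q[k],[2,50,98],axis=0).round(4).tolist())
E
```

```text
tcp_pos: [0.3947, -0.0578, 0.0232]
ft_force: [-0.5, -0.1, -0.5]
grip_force: 0.0
t 18.65 tcp [ 0.3947 -0.0578  0.0232] board [-0.1487 -0.0359  0.0052] yaw -12.1 Fboard [-0.4 -0.2 -0.5] w -0.0001 0.0
[[-0.1446, -0.0535, 0.0434], [-0.0715, -0.0418, 0.0472], [-0.0496, -0.0304, 0.0504]]
```

Now push along +x, watching the force.

```bash
python3 -m inch '0.003 0 0 0; 0.006 0 0 0; 0.009 0 0 0; 0.012 0 0 0; 0.015 0 0 0; 0.018 0 0 0; 0.021 0 0 0; 0.024 0 0 0; 0.027 0 0 0; 0.027 0 0 0' | grep -E 'tcp|force'; python3 -c "
from h import *
st()"
```

```text
tcp_pos: [0.4208, -0.0635, 0.0231]
ft_force: [-0.0, 0.0, 0.9]
grip_force: 0.0
t 19.95 tcp [ 0.4208 -0.0635  0.0231] board [-0.1219 -0.0361  0.0051] yaw -12.11 Fboard [-0.   0.   0.9] w 0.0005 0.0
```

```bash
python3 -m inch '0.002 0 0 0; 0.004 0 0 0; 0.006 0 0 0; 0.008 0 0 0; 0.01 0 0 0; 0.01 0 0 0' | grep -E 'ft_force'; python3 -c "
from h import *
st()"
```

```text
ft_force: [-0.4, 0.1, -0.2]
t 20.7 tcp [ 0.4305 -0.0656  0.0231] board [-0.112  -0.0361  0.0051] yaw -12.11 Fboard [-0.4 -0.  -0.2] w 0.0006 0.0
```

```bash
python3 -m inch '0.0015 0 0 0; 0.003 0 0 0; 0.0045 0 0 0; 0.005 0 0 0; 0.005 0 0 0' | grep -E 'ft_force'; python3 -c "
from h import *
st()"
```

```text
ft_force: [-0.6, 0.1, 0.5]
t 21.32 tcp [ 0.4352 -0.0666  0.0231] board [-0.1072 -0.0361  0.0051] yaw -12.11 Fboard [-0.6 -0.1  0.5] w 0.0005 0.0
```

```bash
python3 -m inch '0.001 0 0 0; 0.002 0 0 0; 0.003 0 0 0; 0.003 0 0 0' | grep -E 'ft_force'; python3 -c "
from h import *
st()"
```

```text
ft_force: [-0.9, -0.4, -0.1]
t 21.82 tcp [ 0.4382 -0.0673  0.0231] board [-0.1042 -0.0361  0.0051] yaw -12.11 Fboard [-0.8 -0.5 -0.1] w 0.0006 0.0
```

```bash
python3 -m inch '0.001 0 0 0; 0.002 0 0 0; 0.003 0 0 0; 0.003 0 0 0' | grep -E 'ft_force'; python3 - <<'E'
from h import *
st()
t=cam('side','s7.png')
q=((cloud(t)-O)@RB).reshape(-1,3)
k=(q[:,0]<.03)&(q[:,0]>-.09)&(q[:,1]<-.03)&(q[:,1]>-.06)&(q[:,2]>.043)&(q[:,2]<.056)
print(np.nanpercentile(q[k],[2,50,98],axis=0).round(4).tolist())
E
```

```text
ft_force: [0.6, -0.3, -0.2]
t 22.32 tcp [ 0.4412 -0.0679  0.0231] board [-0.1011 -0.0361  0.0051] yaw -12.11 Fboard [ 0.6 -0.2 -0.2] w 0.0004 0.0
[[-0.0542, -0.0465, 0.0436], [-0.0351, -0.0429, 0.0482], [-0.0173, -0.0341, 0.0507]]
```

```bash
python3 -m inch '0.001 0 0 0; 0.002 0 0 0; 0.002 0 0 0' | grep -E 'ft_force'; python3 -c "
from h import *
st()"
```

```text
ft_force: [-1.5, -0.4, 1.5]
t 22.75 tcp [ 0.4427 -0.0684  0.023 ] board [-0.0996 -0.0363  0.005 ] yaw -12.11 Fboard [-1.4 -0.7  1.5] w 0.0005 0.6
```

```bash
python3 -m inch '0.001 0 0 0; 0.002 0 0 0; 0.002 0 0 0' | grep -E 'ft_force'; python3 -c "
from h import *
st()"
```

```text
ft_force: [-4.6, 0.2, 2.4]
t 23.12 tcp [ 0.444  -0.0689  0.0229] board [-0.0981 -0.0365  0.0049] yaw -12.12 Fboard [-4.6 -0.7  2.4] w 0.0006 1.9
```

```bash
python3 -m inch '0.001 0 0 0; 0.002 0 0 0; 0.002 0 0 0' | grep -E 'ft_force'; python3 -c "
from h import *
st()"
```

```text
ft_force: [-5.9, -1.6, 2.0]
t 23.5 tcp [ 0.4454 -0.0694  0.0228] board [-0.0967 -0.0367  0.0048] yaw -12.13 Fboard [-5.4 -2.8  2. ] w 0.0006 2.6
```

Force is rising (jam); continue to about 15 N.

```bash
python3 -m inch '0.001 0 0 0; 0.002 0 0 0; 0.002 0 0 0; 0.002 0 0 0' | grep -E 'ft_force'; python3 -c "
from h import *
st()"
```

```text
ft_force: [-6.5, -1.4, 2.7]
t 24.0 tcp [ 0.4468 -0.07    0.0227] board [-0.0952 -0.037   0.0047] yaw -12.14 Fboard [-6.1 -2.7  2.7] w 0.0002 3.0
```

```bash
python3 -m inch '0.001 0 0 0; 0.002 0 0 0; 0.002 0 0 0; 0.002 0 0 0' | grep -E 'ft_force'; python3 -c "
from h import *
st()"
```

```text
ft_force: [-7.7, -2.2, 3.4]
t 24.5 tcp [ 0.4484 -0.0706  0.0226] board [-0.0935 -0.0372  0.0046] yaw -12.14 Fboard [-7.1 -3.7  3.4] w 0.0003 3.2
```

```bash
python3 - <<'E'
from h import *
t=cam('side','s8.png'); st()
q=((cloud(t)-O)@RB).reshape(-1,3)
k=(q[:,0]<.03)&(q[:,0]>-.08)&(q[:,1]<-.03)&(q[:,1]>-.06)&(q[:,2]>.043)&(q[:,2]<.056)
print(np.nanpercentile(q[k],[2,50,98],axis=0).round(4).tolist())
k=(abs(q[:,0])<.02)&(q[:,1]>-.03)&(q[:,1]<.0)&(q[:,2]>.055)&(q[:,2]<.075)
print('jaw',np.nanpercentile(q[k],[2,50,98],axis=0).round(4).tolist())
cv2.imwrite('pics/e.png',cv2.resize(cv2.imread('pics/s8.png')[170:270,205:325],None,fx=6,fy=6,interpolation=2))
E
```

```text
t 24.55 tcp [ 0.4484 -0.0706  0.0226] board [-0.0935 -0.0373  0.0046] yaw -12.15 Fboard [-4.9 -3.4  3.2] w 0.0007 3.2
[[-0.0466, -0.0474, 0.0434], [-0.028, -0.0439, 0.0479], [-0.0099, -0.0362, 0.0502]]
jaw [[-0.0178, -0.0142, 0.0556], [-0.0004, -0.0105, 0.0635], [0.0186, -0.0021, 0.0682]]
```

View pics/e.png

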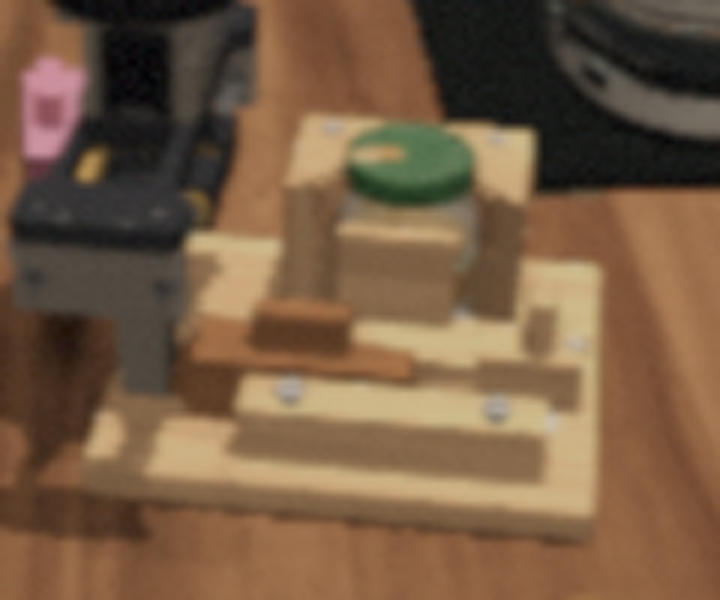

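```bash
python3 -m inch '0.0005 0 0 0; 0.001 0 0 0; 0.0015 0 0 0; 0.002 0 0 0; 0.002 0 0 0' | grep -E 'ft_force'; python3 -c "
from h import *
st()"
```

```text
ft_force: [-7.4, -2.9, 3.5]
t 25.18 tcp [ 0.4497 -0.0711  0.0225] board [-0.0921 -0.0374  0.0045] yaw -12.15 Fboard [-6.6 -4.4  3.5] w 0.0004 3.7
```

```bash
python3 -m inch '0.0005 0 0 0; 0.001 0 0 0; 0.0015 0 0 0; 0.002 0 0 0; 0.002 0 0 0' | grep -E 'ft_force'; python3 -c "
from h import *
st()"
```

```text
ft_force: [-9.6, -2.3, 6.0]
t 25.8 tcp [ 0.4508 -0.0715  0.0224] board [-0.0909 -0.0376  0.0044] yaw -12.15 Fboard [-8.9 -4.2  6. ] w 0.0003 4.6
```

```bash
python3 -m inch '0.0005 0 0 0; 0.001 0 0 0; 0.0015 0 0 0; 0.002 0 0 0; 0.002 0 0 0' | grep -E 'ft_force'; python3 -c "
from h import *
st()"
```

```text
ft_force: [-12.6, -1.3, 8.8]
t 26.43 tcp [ 0.4514 -0.0716  0.0223] board [-0.0903 -0.0376  0.0043] yaw -12.14 Fboard [-12.1  -3.9   8.8] w 0.0003 6.1
```

```bash
python3 -m inch '0.0005 0 0 0; 0.001 0 0 0; 0.0015 0 0 0; 0.0015 0 0 0' | grep -E 'ft_force'; python3 -c "
from h import *
st()"
```

```text
ft_force: [-13.7, -0.3, 10.8]
t 26.93 tcp [ 0.4518 -0.0717  0.0221] board [-0.0899 -0.0376  0.0041] yaw -12.14 Fboard [-13.4  -3.1  10.8] w 0.0002 7.2
```

```bash
python3 -m inch '0.0005 0 0 0; 0.001 0 0 0; 0.001 0 0 0; 0.001 0 0 0' | grep -E 'ft_force'; python3 -c "
from h import *
st()"
```

```text
ft_force: [-16.8, 0.4, 12.4]
t 27.43 tcp [ 0.4521 -0.0717  0.0221] board [-0.0896 -0.0376  0.0041] yaw -12.13 Fboard [-16.5  -3.1  12.4] w 0.0006 8.0
```

```bash
python3 -m inch '0.0005 0 0 0; 0.0007 0 0 0; 0.0007 0 0 0; 0.0007 0 0 0; 0.0007 0 0 0' | grep -E 'ft_force'; python3 -m inch '-0.001 0 0 0; -0.002 0 0 0; -0.003 0 0 0; -0.004 0 0 0; -0.005 0 0 0; -0.006 0 0 0; -0.008 0 0 0; -0.01 0 0 0; -0.015 0 0 0; -0.025 0 0 0; -0.035 0 0 0; -0.045 0 0 0;-0.045 0 -0.03 0; -0.045 0 -0.08 0; -0.045 0 -0.08 0' | grep -E 'force'; python3 - <<'E'
from h import *
t=cam('side','s9.png'); st()
q=((cloud(t)-O)@RB).reshape(-1,3)
k=(q[:,0]<.03)&(q[:,0]>-.08)&(q[:,1]<-.03)&(q[:,1]>-.06)&(q[:,2]>.043)&(q[:,2]<.056)
print(np.nanpercentile(q[k],[2,50,98],axis=0).round(4).tolist())
k=(abs(q[:,0])<.02)&(q[:,1]>-.03)&(q[:,1]<.0)&(q[:,2]>.055)&(q[:,2]<.075)
print('jaw',np.nanpercentile(q[k],[2,50,98],axis=0).round(4).tolist())
cv2.imwrite('pics/f.png',cv2.resize(cv2.imread('pics/s9.png')[170:270,205:325],None,fx=6,fy=6,interpolation=2))
E
```

```text
ft_force: [-17.4, 0.1, 13.0]
ft_force: [0.8, -0.7, -1.0]
grip_force: 0.0
t 29.98 tcp [ 0.4166 -0.0627  0.1044] board [-0.1263 -0.0361  0.0864] yaw -12.12 Fboard [0.  0.9 0.5] w 0.0005 0.0
[[-0.0441, -0.0482, 0.0442], [-0.0252, -0.0443, 0.0482], [-0.0066, -0.0376, 0.0503]]
jaw [[-0.0177, -0.0133, 0.0559], [0.0016, -0.0102, 0.064], [0.0185, -0.0002, 0.0714]]
```

View pics/f.png

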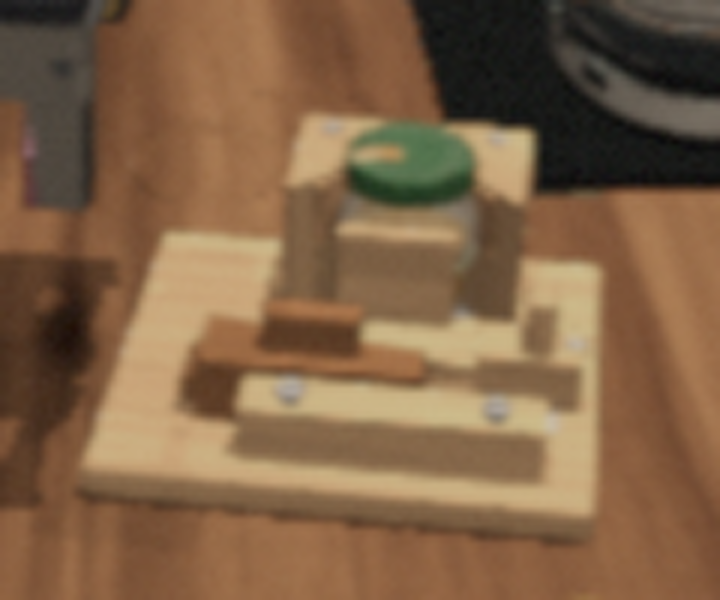

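```bash
python3 -c "
from cell import manip
print(manip.job_done())"
```

```text
the job is handed in; nothing more can be done
None
```

I slid the bar up to the jar, laid the wooden wedge in the gap and pushed it in with about 17 N. It stayed jammed and flat when I backed off, and I handed the job in at about 30 s; no verdict came back, and I could not measure the grip on the jar directly.

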